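Seat the sharpening stone under the holder's toe and lock it

TASK

Fit the large grey sharpening stone into the wooden stone holder under the pulley shaft: swing the holder's steel lever open, lay the stone lengthwise on the bed and slide it fully home under the overhanging toe at the far end. With the stone home, swing the lever fully closed so that its nose locks the stone in. Leave the other things on the bench where they are.

Things in the scene. Friction and masses are not known exactly. Their poses are not given: they have to be found in the camera images.
- stand: Wooden stone holder fixed on the bench; other offsets are in its frame, mm. Origin: bench level, on the bed's centre line, below the near end face of a fully home stone. x along the bed to the toe (roughly away from the robot), y left, z up. Bed: 70 wide, top z 12, x -126 to 159. Board for the lever: top z 12, out to y 130 at x -53 to 17. A home stone covers x 0 to 130, centre z 26.
- seat (a point): Where the centre of the fully home stone belongs: x 65, y 0, z 26 of the holder (axes as the holder's). The pocket around it: end stop face at x 131; side cheeks from x 72 on, inner faces y +-25, tops z 43, with flared lead-ins from x 57. The sides of the stone's near 57 mm stay open.
- toe (a point): Middle of the lower near edge of the wooden toe that overhangs the bed from x 100 on: underside z 43, top z 57, 74 wide, closed at the sides by the cheeks. The stone can only enter level, along x.
- shaft (a point): Middle of the steel shaft above the bed, along y, at x 20, z 215: radius 7, y -70 to 70, two brass pulleys of radius 30, 20 thick, at y +-22. Bracket arms (y +-55, z 201 to 229, x 5 to 152) go to posts at x 138, y +-55. A vertical tool cannot reach the near end of a home stone; one tilted 30 to 45 degrees, leaning back to -x with fingers pointing to +x and down, passes below the pulleys.
- lever (a joint): Holder's lever, turns level about the pin at lever_pivot: 0 fully closed (stop), opens clockwise from above, to 1.8 rad; clears the bed from 1.1 on. Stays where left (friction 0.08 Nm). Steel L at z 14 to 30: nose 93 long, 26 wide; handle 80 long, 14 wide. Closed: nose to -y across the bed, 1.5 mm before a home stone's near end, handle to -x. At 1.57: nose to -x beside the bed, handle to +y.
- lever_pivot (a point): Axis of the lever's pin at the top of the board, 18 mm before (-x) and 85 mm left (+y) of the holder's origin, z 12.
- lever_knob (a point): On the axis of the lever's upright round wooden knob (18 mm diameter, standing 30 to 69 mm above the bench at the end of the handle, 80 mm from the pin); this point is 52 mm above the bench, the height to grip.
- stone_center (a point): Centre of the large grey sharpening stone, a plain block 130 x 46 x 28 mm (x along its length, z up), about 0.36 kg; it lies flat on the bench, right of the holder, at first.
- stone: The same stone; origin at the centre of its underside, x along its length. Either end may go in first.
- clamp: Bystander: wooden hand-screw clamp lying flat, jaws 200 mm long, 38 mm high, two screws with wooden handles. Origin at the centre of its underside, x along the jaws.
- mandrel: Bystander: tapered steel mandrel standing on its 48 mm foot, 130 mm tall. Origin at the centre of its underside.
- finial: Bystander: small turned finial of kaya, 44 mm diameter, 75 mm tall, upright. Origin at the centre of its underside.
- go_bowl: Bystander: closed Go bowl, 128 mm diameter, 104 mm tall. Origin at the centre of its underside.
- bowl_lid: Bystander: loose bowl lid, 104 mm diameter, 20 mm high. Origin at the centre of its underside.
- slip_stone: Bystander: small grey slip stone, 70 x 26 x 12 mm. Origin at the centre of its underside, x along its length.
- gouge: Bystander: small hand tool with wooden handle, about 220 mm long, lying flat; x along it.
Things that resemble listed ones, but are neither listed nor needed, are in the scene too. What is shaped like the stone but red, turquoise or yellow is not meant.

How it is judged:
By the outcome, as a careful person would: the job done as asked, in the order asked, and still so for the second after the job is handed in, with the robot touching nothing.
It also fails if it takes over 72 s, if anything falls off the work surface, if the arm or the gripper's body presses on something with over 40 N, if the wrist force passes 120 N, or if a joint passes its speed limit or range.

ROBOT

A 7-joint arm with a two-finger parallel gripper is mounted at the origin on the work surface. World frame = base frame: x ahead of the robot, y to its left, z up, the work surface at z = 0. Lengths are in m, angles in rad, forces in N, time in s.
With the tool pointing down it reaches from about 0.35 to 0.9 m from the base axis. Payload 8.1 kg.
Tool frame: the origin (TCP) lies at the very end of the fingers, on their centre line; the grasp point (between the pads) lies 19 mm behind it; z points along the fingers, y is the line along which they close (so a half turn about z gives the same grasp; the last joint's range is limited). The gripper opens to 85 mm and grips with 20 to 120 N. Pads are 22 mm wide; open, the fingers measure 114 mm over their backs; the gripper's body (76 mm by 85 mm) begins 54 mm behind the grasp point. The pads swing forward as they close: fully open they stand 13 mm farther back than shut.
Start: joints at [-1.345, 0.434, 0.025, 1.573, -0.012, 1.134, -0.075], TCP at [0.202, 0.592, 0.231] pointing down, gripper open.
Joint ranges: [-2.62, 2.62], [-0.44, 2.09], [-1.27, 1.32], [0.08, 2.57], [-1.32, 4.46], [0.12, 2], [-2.74, 2.74]. Speed limits (rad/s): [2.22, 2.22, 3.01, 3.01, 3.14, 3.14, 3.14].

INTERFACE

Orientations are given as a unit quaternion [x, y, z, w].
In Python, from rig import readout, cams, workorder, finder gives the robot as it stands.
- The arm moves only by the shell command python3 -m pendant 'ROWS' [FORCE]. ROWS is JSON, a list of rows, each an object of numbers: "gripper": the closure, from 0 (fully open) to 1 (shut); "tx", "ty", "tz": the shift along the tool's x, y, z in mm; "spin": the turn about the tool's z in rad. A call has 1 to 20 rows; each row is the pose to reach, as a shift and turn from the pose commanded when the call began, along the tool's axes at that moment; what a row does not reach only later rows make up. A row lasts 1/12 s, in which the tool goes at most 41.7 mm and 7.16 degrees, less where a joint would pass 70% of its speed; a pose out of reach is approached as far as the arm can. A call with a gripper value outside its range is refused whole. The fingers move at their own pace and stop on an object; FORCE is the grip in N (left out, the last holds). Time passes only in rows, so rows that repeat a pose let the fingers close. It gives the time, the measured TCP pose, the force, the opening and the grip force at its end, in the units of the state.
- readout.state(): the state, without advancing time (a new reading comes with each control period).
- cams.capture(name): name is "side" or "top" or "wrist"; returns a dict with "frame" (384x512x3 uint8, red, green, blue), "fx", "fy", "cx", "cy" (pixels), "k1" (the pictures are not rectified: a ray, as slopes to the right and down, at radius r is drawn at 1 + k1 r^2 times it, then the intrinsics apply), "view" (4x4, takes a point from world to camera coordinates). Camera axes: x right, y up, looking along -z (the intrinsics and any distortion apply to the point x, -y, -z); pixel columns grow to the right and rows downward; lengths in m; the calibration is good to about 2 mm. A picture is of the moment at which its call begins. There is no depth.
- workorder.hand_in(): hands the job in; it is judged then, once.
Trained networks look in a picture, given as the dict that the camera call returned (one of the last four; its "shot" number tells which), for a name from the list of things; names that differ only in an ending like _2 or _b are one class to them, and where a whole thing is asked for, a point or a joint stands for the part that bears it (a point fixed in the world has none). Each returns a list of dicts, best first, with "conf" (0 to 1); they miss things now and then, are a little off and sometimes report something else, mostly with a low value. They report only what shows in the picture. A call takes as long as a camera call. They do not tell look-alikes from the thing itself.
- finder.find_in(picture, thing): "at" ([row, column] in pixels, amid what is visible of it).
The state is a dict: "clock": time; "joint_positions": joint angles; "joint_vel": joint speeds; "joint_torque": joint torques, N m; "tool_pos": TCP position; "tool_rot": TCP orientation; "wrist_force": force on the tool from outside, world axes, zero at the start; "ft_torque": the same for the moment, N m; "width": opening from 0.0 (shut) to 1.0 (fully open); "finger_force": force on a finger pad.
Only numpy, scipy, OpenCV 4.12 (cv2) and the standard library are available. Lean on these libraries where they do the work, as an engineer would, in place of code of your own. Each camera call takes 0.05 s, during which the arm holds its last target. There are 200 camera calls.

## Working session

There is one attempt and no reset: what is moved stays moved. The work goes in short steps, Python scripts to look and compute and a shell command to move; the robot and the scene stay as the last step left them, time stands still between calls to the robot, and variables do not carry over. Pictures are saved under pics/ and viewed, at most 10 in all, crops included, and the job is handed in when it is done.

```bash
ls; mkdir -p pics
cat > h.py <<'E'
import numpy as np, cv2
from rig import readout, cams, workorder, finder
from scipy.spatial.transform import Rotation as R
def save(p,n): cv2.imwrite('pics/'+n,p['frame'][:,:,::-1])
def pix2plane(p,rc,z):
    r,c=rc; u=np.array([(c-p['cx'])/p['fx'],(r-p['cy'])/p['fy']])
    s=u.copy()
    for _ in range(30): s=u/(1+p['k1']*(s@s))
    V=np.array(p['view']); d=V[:3,:3].T@np.array([s[0],-s[1],-1]); o=-V[:3,:3].T@V[:3,3]
    return o+d*(z-o[2])/d[2]
def proj(p,X):
    V=np.array(p['view']); q=V[:3,:3]@np.array(X)+V[:3,3]; s=np.array([q[0],-q[1]])/-q[2]
    s=s*(1+p['k1']*(s@s)); return [p['cy']+p['fy']*s[1],p['cx']+p['fx']*s[0]]
E
python3 - <<'E'
from h import *
s=readout.state(); print({k:np.round(v,3) for k,v in s.items()})
for n in ['top','side']:
    p=cams.capture(n); save(p,n+'1.png')
    print(n,'cam pos',np.round(-np.array(p['view'])[:3,:3].T@np.array(p['view'])[:3,3],3))
    for t,z in [('stone_center',.028),('lever_knob',.052),('lever_pivot',.03),('toe',.043),('shaft',.215),('lever',.03),('stand',.012)]:
        for f in finder.find_in(p,t)[:4]: print(t,np.round(f['at']),round(f['conf'],2),np.round(pix2plane(p,f['at'],z),3))
E
```

```text
pics
{'clock': np.float64(0.0), 'joint_positions': array([-1.345,  0.435,  0.025,  1.574, -0.012,  1.134, -0.075]), 'joint_vel': array([ 0.   , -0.002,  0.001,  0.   ,  0.002, -0.002,  0.   ]), 'joint_torque': array([ 1.0000e-03, -6.7049e+01,  1.0260e+00, -3.1620e+01,  1.6000e-02,
        1.3000e-02,  0.0000e+00]), 'tool_pos': array([0.202, 0.591, 0.231]), 'tool_rot': array([ 0.164,  0.987, -0.001, -0.   ]), 'wrist_force': array([ 0.23 ,  0.104, -0.526]), 'ft_torque': array([-0.019, -0.027,  0.037]), 'finger_force': np.float64(0.0), 'width': np.float64(1.002)}
top cam pos [ 0.378 -0.02   1.339]
stone_center [232. 278.] 0.97 [ 0.395 -0.062  0.028]
stone_center [233. 216.] 0.9 [0.391 0.128 0.028]
stone_center [209. 333.] 0.73 [ 0.467 -0.225  0.028]
stone_center [261. 342.] 0.58 [ 0.312 -0.253  0.028]
lever_knob [158. 246.] 0.95 [0.62  0.04  0.052]
lever_knob [135. 266.] 0.47 [ 0.69  -0.022  0.052]
lever_pivot [134. 264.] 0.55 [ 0.699 -0.014  0.03 ]
toe [134. 267.] 0.57 [ 0.695 -0.025  0.043]
shaft [135. 266.] 0.77 [ 0.651 -0.02   0.215]
lever [162. 246.] 0.78 [0.612 0.039 0.03 ]
stand [137. 265.] 0.97 [ 0.693 -0.019  0.012]
stand [137. 381.] 0.47 [ 0.695 -0.379  0.012]
side cam pos [-0.201 -0.729  0.934]
stone_center [281. 300.] 0.84 [ 0.464 -0.23   0.028]
stone_center [228. 190.] 0.59 [0.389 0.135 0.028]
stone_center [324. 264.] 0.55 [ 0.3   -0.258  0.028]
lever_knob [211. 267.] 0.66 [0.589 0.013 0.052]
lever_pivot [195. 310.] 0.57 [ 0.765 -0.008  0.03 ]
toe [198. 304.] 0.82 [ 0.729 -0.016  0.043]
shaft [193. 306.] 0.76 [ 0.568 -0.144  0.215]
shaft [359. 329.] 0.45 [ 0.227 -0.488  0.215]
lever [211. 267.] 0.82 [0.608 0.03  0.03 ]
stand [194. 306.] 0.87 [0.785 0.019 0.012]
```

Run:
```python
import cv2
a=cv2.imread('pics/top1.png')
cv2.imwrite('pics/top1b.png',cv2.resize(a[90:300,140:420],None,fx=2.8,fy=2.8,interpolation=cv2.INTER_CUBIC))
```

```text
(no output)
```

View pics/top1b.png

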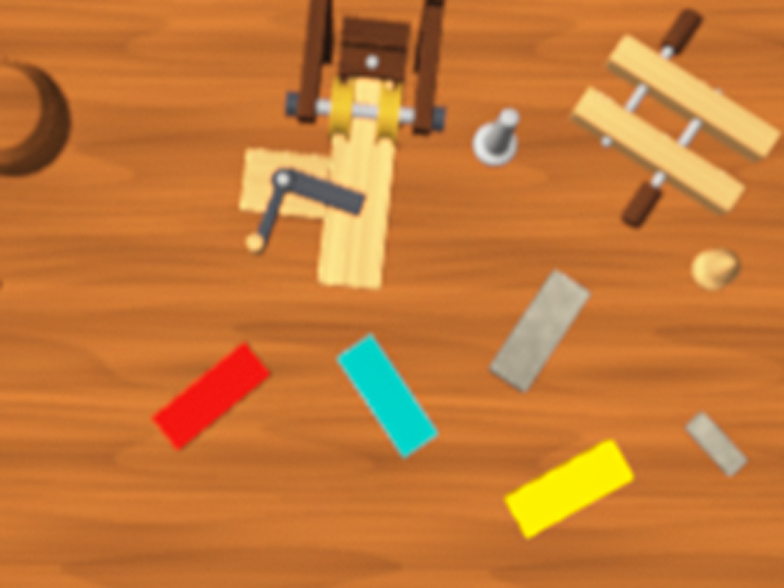

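View pics/side1.png

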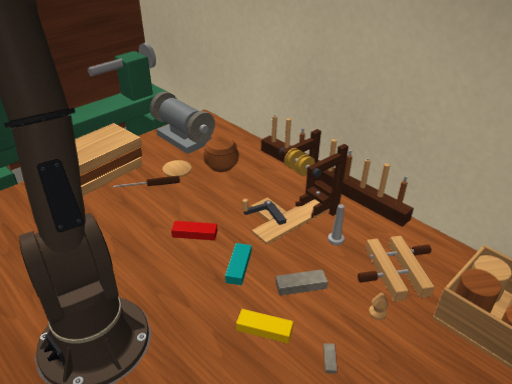

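The grey stone in the top image is at (209,333) and in the side image at (281,300). Red (233,216), turquoise (232,278) and yellow (261,342) are ruled out by colour, and the slip stone near (247,396) is too small. The crop above shows this too. The lever stands partly closed, with its pin at about (154,241) and its knob at about (176,231).

```bash
cat > m1.py <<'E'
from h import *
from scipy.optimize import least_squares
p=cams.capture('top')
S=lambda x,y:[90+(y+.5)/2.8-.5,140+(x+.5)/2.8-.5]
obs=[((-126,35,12),(318,283)),((-126,-35,12),(381,288)),((17,130,12),(247,149)),((-53,130,12),(240,211)),((-18,85,30),(283,179)),((100,37,57),(341,72)),((100,-37,57),(405,80)),((20,70,215),(290,104)),((20,-70,215),(441,119))]
def w(q,X): c,s=np.cos(q[2]),np.sin(q[2]); X=np.array(X)/1e3; return [q[0]+c*X[0]-s*X[1],q[1]+s*X[0]+c*X[1],X[2]]
f=lambda q:np.concatenate([np.array(proj(p,w(q,X)))-S(*o) for X,o in obs])
r=least_squares(f,[.62,-.03,0],loss='soft_l1'); print(np.round(r.x,4)); print(np.round(r.fun.reshape(-1,2),1).tolist())
q=r.x
k=pix2plane(p,S(255,242),.069); pv=np.array(w(q,(-18,85,12)))
print('knob',k,'pivot',pv,'dist',np.hypot(*(k-pv)[:2]))
a=np.arctan2(*(k-pv)[1::-1]); print('lever open',(-(a-q[2]-np.pi))%(2*np.pi))
# stone
im=p['frame'].astype(int); sub=im[175:240,300:365]; m=((sub.max(2)-sub.min(2))<45).astype(np.uint8)
m=cv2.morphologyEx(m,cv2.MORPH_OPEN,np.ones((3,3)))
n,l,st,ce=cv2.connectedComponentsWithStats(m); i=1+np.argmax(st[1:,4])
ys,xs=np.nonzero(l==i); P=np.array([pix2plane(p,(y+175,x+300),.028)[:2] for y,x in zip(ys,xs)])
rc=cv2.minAreaRect((P*1e3).astype(np.float32)); print('stone',rc, P.mean(0))
C=[pix2plane(p,S(*o),.028) for o in [(557,270),(590,294),(525,391),(490,369)]]
print(np.round(C,3), np.mean(C,0))
# side view of stone
p2=cams.capture('side')
for z in(0,.028): print('side proj',proj(p2,[*np.mean(C,0)[:2],z]))
cv2.imwrite('pics/stone.png',cv2.resize(p2['frame'][250:320,250:350,::-1],None,fx=5,fy=5))
E
python3 m1.py
```

```text
[ 0.6459 -0.0306 -0.0962]
[[-0.1, 0.1], [0.4, 0.0], [-0.3, 0.3], [-0.6, 0.2], [0.2, 0.1], [0.4, -1.3], [-0.1, 0.0], [0.1, 0.9], [-0.0, -0.8]]
knob [0.56067163 0.08265074 0.069     ] pivot [0.63618345 0.05576422 0.012     ] dist 0.08015560100856933
lever open 0.24591051578584233
stone ((471.9307861328125, -224.1927490234375), (43.292293548583984, 127.4198989868164), 56.338043212890625) [ 0.47136349 -0.22376467]
[[ 0.538 -0.244  0.028]
 [ 0.512 -0.28   0.028]
 [ 0.406 -0.208  0.028]
 [ 0.43  -0.171  0.028]] [ 0.47163586 -0.22589172  0.028     ]
side proj [np.float64(286.1630495941363), np.float64(300.0544444711144)]
side proj [np.float64(278.9343796140747), np.float64(300.7673751425152)]
```

View pics/stone.png

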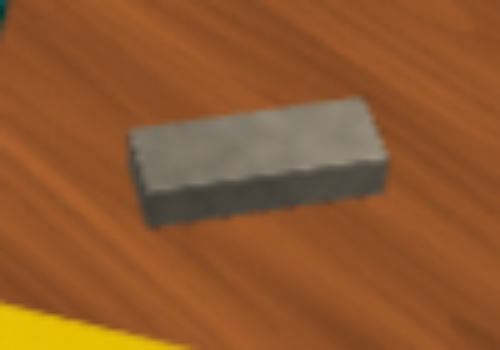

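The fit residuals are about 1 px and the knob measures 80 mm from the pin, as it should. In the crop, the stone at side (282,300) is the plain grey full-size block. The rows only shift and spin the tool, so it stays vertical. I'll therefore push the last stretch with the back of the open +x finger, which reaches past the body. First I go to the knob.

```bash
cat >> h.py <<'E'
Q=[.6459,-.0306,-.0962]
def sw(x,y,z,q=Q): c,s=np.cos(q[2]),np.sin(q[2]); return np.array([q[0]+(c*x-s*y)/1e3,q[1]+(s*x+c*y)/1e3,z/1e3])
def knob(th,z=33,q=Q): a=np.pi-th; return sw(-18+80*np.cos(a),85+80*np.sin(a),z,q)
def ws(X,q=Q): c,s=np.cos(q[2]),np.sin(q[2]); d=(np.array(X[:2])-q[:2])*1e3; return np.array([c*d[0]+s*d[1],-s*d[0]+c*d[1],X[2]*1e3])
def rel(X,s=None):
    s=s or readout.state(); return np.round(R.from_quat(s['tool_rot']).as_matrix().T@(np.array(X)-s['tool_pos'])*1e3,1)
def yang(s=None):
    s=s or readout.state(); return np.arctan2(*R.from_quat(s['tool_rot']).as_matrix()[1::-1,1])
E
python3 -c "
from h import *
print(knob(.246),rel([*knob(.246)[:2],.15]),yang())"
```

```text
[0.56078612 0.08258075 0.033     ] [-504.1 -365.7   81.3] 1.2419296421089123
```

```bash
python3 -m pendant '[{"tx":-504,"ty":-366,"tz":40},{"tx":-504,"ty":-366,"tz":40},{"tx":-504,"ty":-366,"tz":40},{"tx":-504,"ty":-366,"tz":40},{"tx":-504,"ty":-366,"tz":40},{"tx":-504,"ty":-366,"tz":40},{"tx":-504,"ty":-366,"tz":40},{"tx":-504,"ty":-366,"tz":40},{"tx":-504,"ty":-366,"tz":40},{"tx":-504,"ty":-366,"tz":40},{"tx":-504,"ty":-366,"tz":40},{"tx":-504,"ty":-366,"tz":40},{"tx":-504,"ty":-366,"tz":40},{"tx":-504,"ty":-366,"tz":40},{"tx":-504,"ty":-366,"tz":40},{"tx":-504,"ty":-366,"tz":81},{"tx":-504,"ty":-366,"tz":81},{"tx":-504,"ty":-366,"tz":81},{"tx":-504,"ty":-366,"tz":81},{"tx":-504,"ty":-366,"tz":81}]'
python3 - <<'E'
from h import *
print(np.round(readout.state()['joint_positions'],2), yang(), rel(knob(.246,36)))
p=cams.capture('wrist'); save(p,'w1.png')
for f in finder.find_in(p,'lever_knob')[:2]: print(f, pix2plane(p,f['at'],.055))
print(proj(p,knob(.246,69)),proj(p,knob(.246,52)))
E
```

```text
validation failed for argument at $[0]...
```

```bash
python3 -m pendant '[{"gripper":0,"tx":0,"ty":0,"tz":0,"spin":0}]'; python3 -m pendant '[{"gripper":0,"tx":-30,"ty":0,"tz":0,"spin":0}]'
```

```text
clock: 0.98
tool_pos: [0.2018, 0.5915, 0.2313]
tool_rot: [0.164, 0.987, 0.0, -0.0]
wrist_force: [-0.5, -0.0, 0.5]
width: 0.997
finger_force: 0.0
clock: 1.07
tool_pos: [0.2233, 0.5845, 0.2313]
tool_rot: [0.159, 0.987, 0.0, -0.002]
wrist_force: [-0.2, 0.4, -0.5]
width: 0.999
finger_force: 0.0
```

```bash
python3 -m pendant '[{"gripper":0,"tx":-474,"ty":-366,"tz":40,"spin":0},{"gripper":0,"tx":-474,"ty":-366,"tz":40,"spin":0},{"gripper":0,"tx":-474,"ty":-366,"tz":40,"spin":0},{"gripper":0,"tx":-474,"ty":-366,"tz":40,"spin":0},{"gripper":0,"tx":-474,"ty":-366,"tz":40,"spin":0},{"gripper":0,"tx":-474,"ty":-366,"tz":40,"spin":0},{"gripper":0,"tx":-474,"ty":-366,"tz":40,"spin":0},{"gripper":0,"tx":-474,"ty":-366,"tz":40,"spin":0},{"gripper":0,"tx":-474,"ty":-366,"tz":40,"spin":0},{"gripper":0,"tx":-474,"ty":-366,"tz":40,"spin":0},{"gripper":0,"tx":-474,"ty":-366,"tz":40,"spin":0},{"gripper":0,"tx":-474,"ty":-366,"tz":40,"spin":0},{"gripper":0,"tx":-474,"ty":-366,"tz":40,"spin":0},{"gripper":0,"tx":-474,"ty":-366,"tz":40,"spin":0},{"gripper":0,"tx":-474,"ty":-366,"tz":40,"spin":0},{"gripper":0,"tx":-474,"ty":-366,"tz":81,"spin":0},{"gripper":0,"tx":-474,"ty":-366,"tz":81,"spin":0},{"gripper":0,"tx":-474,"ty":-366,"tz":81,"spin":0},{"gripper":0,"tx":-474,"ty":-366,"tz":81,"spin":0},{"gripper":0,"tx":-474,"ty":-366,"tz":81,"spin":0}]'
python3 - <<'E'
from h import *
print(np.round(readout.state()['joint_positions'],2), yang(), rel(knob(.246,36)))
p=cams.capture('wrist'); save(p,'w1.png')
for f in finder.find_in(p,'lever_knob')[:2]: print(f, pix2plane(p,f['at'],.055))
print(proj(p,knob(.246,69)),proj(p,knob(.246,52)))
E
```

```text
clock: 2.73
tool_pos: [0.5614, 0.0833, 0.152]
tool_rot: [0.163, 0.987, 0.001, 0.001]
wrist_force: [0.2, 0.1, 0.7]
width: 0.999
finger_force: 0.0
[-0.41  0.42  0.23  1.83 -0.12  0.9   1.12] 1.2431941674539781 [  0.5  -1.  116. ]
{'at': [259.0, 239.7], 'conf': 0.71} [0.6137994  0.04807891 0.055     ]
[np.float64(199.0606390613164), np.float64(257.11854863600564)] [np.float64(192.02022108725959), np.float64(257.228190757883)]
```

View pics/w1.png

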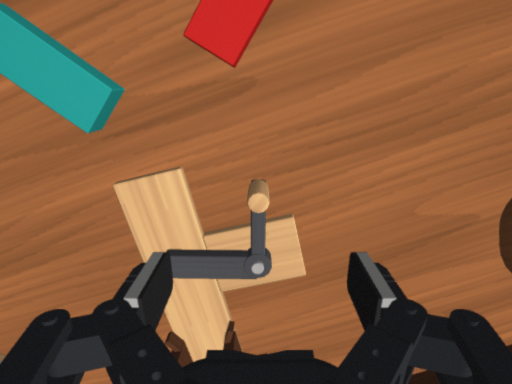

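The knob top shows at (200,259), against a predicted (199,257), so the pose is good to about 1 mm. I pre-spin −0.6 for joint 7 margin, descend and grip.

```bash
python3 -m pendant '[{"gripper":0,"tx":0,"ty":0,"tz":30,"spin":-0.6},{"gripper":0,"tx":0,"ty":0,"tz":60,"spin":-0.6},{"gripper":0,"tx":0,"ty":0,"tz":90,"spin":-0.6},{"gripper":0,"tx":0,"ty":0,"tz":105,"spin":-0.6},{"gripper":0,"tx":0,"ty":0,"tz":116,"spin":-0.6},{"gripper":0,"tx":0,"ty":0,"tz":116,"spin":-0.6},{"gripper":1,"tx":0,"ty":0,"tz":116,"spin":-0.6},{"gripper":1,"tx":0,"ty":0,"tz":116,"spin":-0.6},{"gripper":1,"tx":0,"ty":0,"tz":116,"spin":-0.6},{"gripper":1,"tx":0,"ty":0,"tz":116,"spin":-0.6},{"gripper":1,"tx":0,"ty":0,"tz":116,"spin":-0.6},{"gripper":1,"tx":0,"ty":0,"tz":116,"spin":-0.6},{"gripper":1,"tx":0,"ty":0,"tz":116,"spin":-0.6},{"gripper":1,"tx":0,"ty":0,"tz":116,"spin":-0.6},{"gripper":1,"tx":0,"ty":0,"tz":116,"spin":-0.6},{"gripper":1,"tx":0,"ty":0,"tz":116,"spin":-0.6}]' 25
python3 - <<'E'
from h import *
print(np.round(readout.state()['joint_positions'],2), yang(), ws(readout.state()['tool_pos']))
print(rel(knob(.246,36)))
# arc relative to the knob's present place
s=readout.state()
M=R.from_quat(s['tool_rot']).as_matrix()
for th in np.arange(.246,1.7,.1169): print(round(th-.246,3),np.round(M.T@(knob(th)-knob(.246))*1e3,0)[:2])
E
```

```text
clock: 4.17
tool_pos: [0.5612, 0.0824, 0.035]
tool_rot: [-0.135, 0.991, 0.0, 0.001]
wrist_force: [-0.4, -0.3, 5.9]
width: 0.198
finger_force: 26.0
[-0.27  0.58  0.04  1.91 -0.04  0.65  1.64] 1.841482610736003 [-95.16397045 104.36104989  35.01889384]
[ 0.4  0.3 -1. ]
0.0 [0. 0.]
0.117 [-6.  7.]
0.234 [-12.  14.]
0.351 [-20.  20.]
0.468 [-28.  25.]
0.584 [-36.  28.]
0.701 [-45.  31.]
0.818 [-54.  33.]
0.935 [-64.  34.]
1.052 [-73.  34.]
1.169 [-82.  32.]
1.286 [-91.  30.]
1.403 [-100.   26.]
```

```bash
python3 -m pendant '[{"gripper":1,"tx":-6,"ty":7,"tz":0,"spin":0.117},{"gripper":1,"tx":-12,"ty":14,"tz":0,"spin":0.234},{"gripper":1,"tx":-20,"ty":20,"tz":0,"spin":0.351},{"gripper":1,"tx":-28,"ty":25,"tz":0,"spin":0.468},{"gripper":1,"tx":-36,"ty":28,"tz":0,"spin":0.584},{"gripper":1,"tx":-45,"ty":31,"tz":0,"spin":0.701},{"gripper":1,"tx":-54,"ty":33,"tz":0,"spin":0.818},{"gripper":1,"tx":-64,"ty":34,"tz":0,"spin":0.935},{"gripper":1,"tx":-73,"ty":34,"tz":0,"spin":1.05},{"gripper":1,"tx":-82,"ty":32,"tz":0,"spin":1.17},{"gripper":1,"tx":-91,"ty":30,"tz":0,"spin":1.286},{"gripper":1,"tx":-100,"ty":26,"tz":0,"spin":1.4},{"gripper":1,"tx":-100,"ty":26,"tz":0,"spin":1.4},{"gripper":1,"tx":-100,"ty":26,"tz":0,"spin":1.4}]'
python3 - <<'E'
from h import *
s=readout.state(); t=ws(s['tool_pos']); print(np.round(s['joint_positions'],2),t,'theta',np.arctan2(t[1]-85,-(t[0]+18)))
E
```

```text
clock: 5.33
tool_pos: [0.6518, 0.1368, 0.0351]
tool_rot: [0.535, 0.845, 0.002, 0.001]
wrist_force: [3.2, 5.6, 4.2]
width: 0.205
finger_force: 25.9
[-0.56  0.73  0.44  1.68 -0.4   0.82  0.5 ] [-10.24259902 167.23739183  35.09574581] theta 1.6648473946206466
```

```bash
python3 -m pendant '[{"gripper":0,"tx":0,"ty":0,"tz":0,"spin":0},{"gripper":0,"tx":0,"ty":0,"tz":0,"spin":0},{"gripper":0,"tx":0,"ty":0,"tz":0,"spin":0},{"gripper":0,"tx":0,"ty":0,"tz":0,"spin":0},{"gripper":0,"tx":0,"ty":0,"tz":0,"spin":0},{"gripper":0,"tx":0,"ty":0,"tz":0,"spin":0},{"gripper":0,"tx":0,"ty":0,"tz":-40,"spin":0},{"gripper":0,"tx":0,"ty":0,"tz":-80,"spin":0},{"gripper":0,"tx":0,"ty":0,"tz":-120,"spin":0},{"gripper":0,"tx":0,"ty":0,"tz":-120,"spin":0}]'
python3 - <<'E'
from h import *
print(np.round(readout.state()['joint_positions'],2))
print(yang(), rel([.4301,-.1967,.15]), 'spin', yang()-.982)
E
```

```text
clock: 6.17
tool_pos: [0.6544, 0.134, 0.1627]
tool_rot: [0.535, 0.845, 0.004, 0.004]
wrist_force: [1.8, -0.3, 0.8]
width: 0.997
finger_force: 0.0
[-0.61  0.59  0.51  1.58 -0.32  1.04  0.44]
0.4411360526887764 [-203.2 -344.1    9.3] spin -0.5408639473112236
```

```bash
python3 -m pendant '[{"gripper":0,"tx":-203,"ty":-344,"tz":0,"spin":-0.54},{"gripper":0,"tx":-203,"ty":-344,"tz":0,"spin":-0.54},{"gripper":0,"tx":-203,"ty":-344,"tz":0,"spin":-0.54},{"gripper":0,"tx":-203,"ty":-344,"tz":0,"spin":-0.54},{"gripper":0,"tx":-203,"ty":-344,"tz":0,"spin":-0.54},{"gripper":0,"tx":-203,"ty":-344,"tz":0,"spin":-0.54},{"gripper":0,"tx":-203,"ty":-344,"tz":0,"spin":-0.54},{"gripper":0,"tx":-203,"ty":-344,"tz":0,"spin":-0.54},{"gripper":0,"tx":-203,"ty":-344,"tz":0,"spin":-0.54},{"gripper":0,"tx":-203,"ty":-344,"tz":0,"spin":-0.54},{"gripper":0,"tx":-203,"ty":-344,"tz":9,"spin":-0.54},{"gripper":0,"tx":-203,"ty":-344,"tz":9,"spin":-0.54},{"gripper":0,"tx":-203,"ty":-344,"tz":9,"spin":-0.54},{"gripper":0,"tx":-203,"ty":-344,"tz":9,"spin":-0.54}]'
python3 - <<'E'
from h import *
p=cams.capture('wrist'); save(p,'w2.png')
d=np.array([np.cos(-.589),np.sin(-.589)]);n=np.array([-d[1],d[0]]);c=np.array([.4717,-.2245])
im=cv2.cvtColor(p['frame'],cv2.COLOR_RGB2BGR)
for a in(1,-1):
  for b in(1,-1):
    r,k=proj(p,[*(c+a*.065*d+b*.023*n),.028]); cv2.circle(im,(int(round(k)),int(round(r))),2,(0,0,255),-1)
cv2.imwrite('pics/w2.png',im)
print(np.round(readout.state()['joint_positions'],2), yang(), rel([.4301,-.1967,.006]))
E
```

```text
clock: 7.33
tool_pos: [0.4267, -0.1954, 0.1453]
tool_rot: [0.289, 0.957, 0.0, -0.0]
wrist_force: [0.4, 0.4, 0.5]
width: 1.002
finger_force: 0.0
[-0.05  0.3   0.45  2.08 -0.18  0.81  1.5 ] 0.9841374400872114 [ -3.5   0.7 139.4]
```

View pics/w2.png

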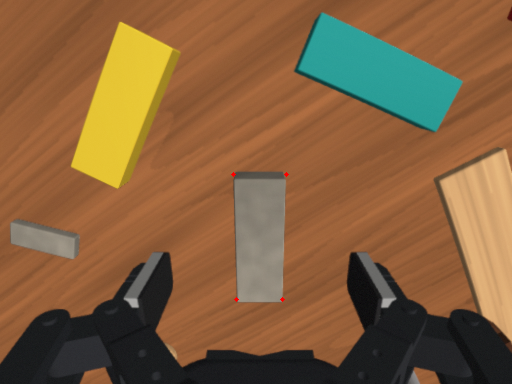

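The wrist view shows the grey stone between the fingers, top face rows 179–301, columns 235–286. It lies about 3 mm farther along its length than predicted, and its angle and lateral position match. I descend and grip near the robot-side end.

```bash
python3 -m pendant '[{"gripper":0,"tx":-6,"ty":1,"tz":40,"spin":0},{"gripper":0,"tx":-6,"ty":1,"tz":80,"spin":0},{"gripper":0,"tx":-6,"ty":1,"tz":115,"spin":0},{"gripper":0,"tx":-6,"ty":1,"tz":130,"spin":0},{"gripper":0,"tx":-6,"ty":1,"tz":139,"spin":0},{"gripper":0,"tx":-6,"ty":1,"tz":139,"spin":0},{"gripper":1,"tx":-6,"ty":1,"tz":139,"spin":0},{"gripper":1,"tx":-6,"ty":1,"tz":139,"spin":0},{"gripper":1,"tx":-6,"ty":1,"tz":139,"spin":0},{"gripper":1,"tx":-6,"ty":1,"tz":139,"spin":0},{"gripper":1,"tx":-6,"ty":1,"tz":139,"spin":0},{"gripper":1,"tx":-6,"ty":1,"tz":139,"spin":0},{"gripper":1,"tx":-6,"ty":1,"tz":139,"spin":0},{"gripper":1,"tx":-6,"ty":1,"tz":139,"spin":0},{"gripper":1,"tx":-6,"ty":1,"tz":139,"spin":0}]' 90 && python3 -m pendant '[{"gripper":1,"tx":0,"ty":0,"tz":-20,"spin":0},{"gripper":1,"tx":0,"ty":0,"tz":-45,"spin":0},{"gripper":1,"tx":0,"ty":0,"tz":-70,"spin":0},{"gripper":1,"tx":0,"ty":0,"tz":-70,"spin":0}]'
python3 - <<'E'
from h import *
s=readout.state();print(np.round(s['joint_positions'],2), yang(),s['ft_torque'])
p=cams.capture('wrist'); save(p,'w3.png')
# tool y should be stand y: angle = Q2+pi/2
X=sw(-95,0,70); print('spin',yang()-(Q[2]+np.pi/2), rel(X))
E
```

```text
clock: 8.63
tool_pos: [0.4325, -0.1991, 0.0079]
tool_rot: [0.29, 0.957, 0.0, 0.001]
wrist_force: [-1.0, 1.2, 12.9]
width: 0.519
finger_force: 91.2
clock: 8.97
tool_pos: [0.4335, -0.1999, 0.0804]
tool_rot: [0.29, 0.957, 0.0, 0.003]
wrist_force: [0.7, -0.8, -3.5]
width: 0.516
finger_force: 93.3
[ 0.    0.41  0.41  2.13 -0.27  0.65  1.58] 0.9816137101328566 [ 0.06666154  0.08064494 -0.03584719]
spin -0.49238292691955343 [  0.4 213.6   9.1]
```

View pics/w3.png

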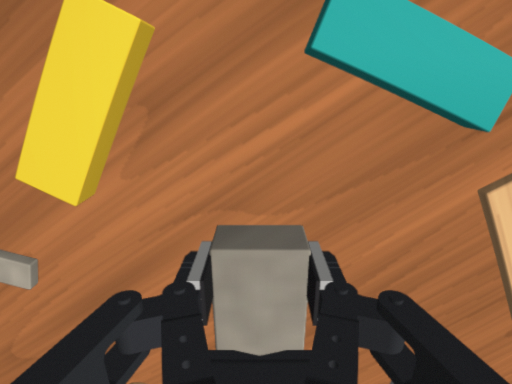

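The stone is held level between the pads, its near end at about row 248. I carry it over the bed.

```bash
python3 -m pendant '[{"gripper":1,"tx":0,"ty":40,"tz":0,"spin":-0.1},{"gripper":1,"tx":0,"ty":75,"tz":0,"spin":-0.2},{"gripper":1,"tx":0,"ty":110,"tz":0,"spin":-0.3},{"gripper":1,"tx":0,"ty":145,"tz":0,"spin":-0.4},{"gripper":1,"tx":0,"ty":180,"tz":0,"spin":-0.492},{"gripper":1,"tx":0,"ty":214,"tz":0,"spin":-0.492},{"gripper":1,"tx":0,"ty":214,"tz":9,"spin":-0.492},{"gripper":1,"tx":0,"ty":214,"tz":9,"spin":-0.492},{"gripper":1,"tx":0,"ty":214,"tz":9,"spin":-0.492}]'
python3 - <<'E'
from h import *
s=readout.state();print(np.round(s['joint_positions'],2), ws(s['tool_pos']),yang()-Q[2]-np.pi/2, 'to lay',rel(sw(-95,0,22)))
p=cams.capture('top'); im=p['frame'].copy()
for X in [(-45-65,23),(-45-65,-23),(20,23),(20,-23)]:
    r,c=proj(p,sw(*X,93)); im[int(round(r)),int(round(c))]=[255,0,0]
cv2.imwrite('pics/t3.png',cv2.resize(im[90:210,200:320,::-1],None,fx=5,fy=5,interpolation=cv2.INTER_CUBIC))
E
```

```text
clock: 9.77
tool_pos: [0.5488, -0.021, 0.066]
tool_rot: [0.048, 0.999, -0.0, -0.001]
wrist_force: [-0.6, -1.1, -3.1]
width: 0.516
finger_force: 93.4
[-0.25  0.52  0.26  1.95 -0.2   0.7   1.61] [-97.52289471   0.2110203   65.97723388] -0.00048025092124670543 to lay [-2.7 -0.2 44. ]
```

View pics/t3.png

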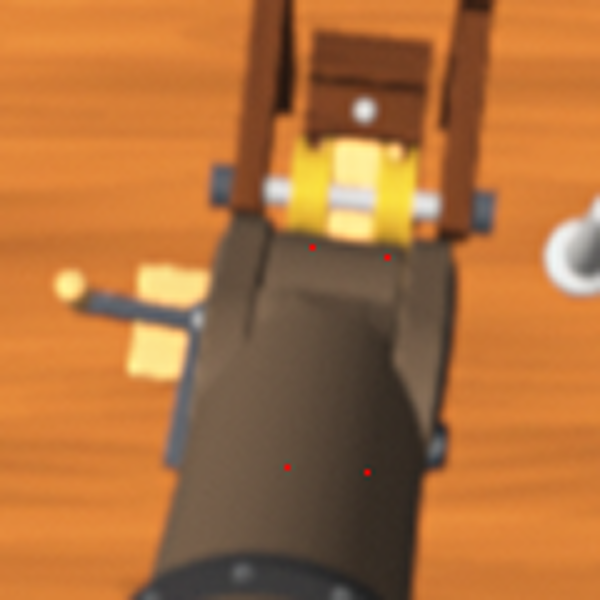

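The lever stands open at the left. The arm's wide wrist fork reaches forward to about (240,350) in the crop, close to the pulleys, so I check its height from the side.

Run:
```python
from h import *
p=cams.capture('top')
for z in(.2,.25,.3,.35,.4): print(z,ws(pix2plane(p,[90+240/5,200+350/5],z)))
p=cams.capture('side'); im=p['frame'].copy()
t=readout.state()['tool_pos']
for z in (.066,.12,.15,.2,.25,.3,.35,.4):
    r,c=proj(p,[t[0],t[1],z]); cv2.circle(im,(int(c),int(r)),1,(255,0,0),-1)
cv2.imwrite('pics/s2.png',cv2.resize(im[80:280,190:390,::-1],None,fx=3,fy=3,interpolation=cv2.INTER_CUBIC))
```

```text
0.2 [  0.6551913   -1.54425899 200.        ]
0.25 [-11.12048311  -2.15044438 250.        ]
0.3 [-22.89615752  -2.75662976 300.        ]
0.35 [-34.67183192  -3.36281514 350.        ]
0.4 [-46.44750633  -3.96900053 400.        ]
```

View pics/s2.png

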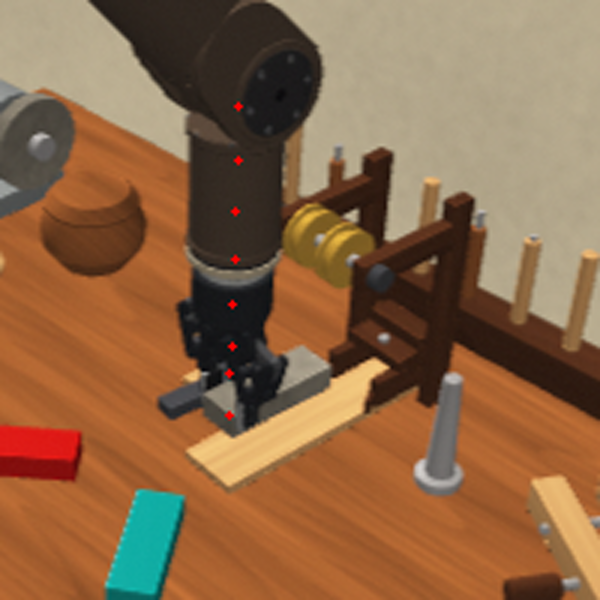

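Run:
```python
from h import *
p=cams.capture('side'); t=readout.state()['tool_pos']
V=np.array(p['view'])
for z,w in [(.25,95/3),(.3,90/3),(.215,80/3)]:
    q=V[:3,:3]@np.array([t[0],t[1],z])+V[:3,3]; print(z,'diam mm',w/p['fx']*np.linalg.norm(q)*1e3)
```

```text
0.25 diam mm 85.1611788287902
0.3 diam mm 78.92451934395204
0.215 diam mm 72.85503193735457
```

The cylinder's radius is about 40–43 mm, so the TCP can go to about x −52 and the open finger's back still reaches x 0. I lower the stone onto the bed and slide it in while gripped.

```bash
python3 -m pendant '[{"gripper":1,"tx":0,"ty":0,"tz":20,"spin":0},{"gripper":1,"tx":0,"ty":0,"tz":35,"spin":0},{"gripper":1,"tx":0,"ty":0,"tz":41,"spin":0},{"gripper":1,"tx":0,"ty":0,"tz":44,"spin":0},{"gripper":1,"tx":0,"ty":0,"tz":44,"spin":0},{"gripper":1,"tx":0,"ty":0,"tz":44,"spin":0}]' && python3 -c "
from h import *
print(ws(readout.state()['tool_pos']),readout.state()['ft_torque'])"
```

```text
clock: 10.47
tool_pos: [0.5506, -0.0213, 0.0239]
tool_rot: [0.049, 0.999, 0.0, 0.0]
wrist_force: [0.6, 0.4, -3.1]
width: 0.516
finger_force: 93.4
[-95.72659829   0.11080219  23.87915509] [ 0.07285265  0.15336854 -0.0429505 ]
```

```bash
python3 -m pendant '[{"gripper":1,"tx":0,"ty":0,"tz":2,"spin":0},{"gripper":1,"tx":0,"ty":0,"tz":3,"spin":0},{"gripper":1,"tx":0,"ty":0,"tz":3.5,"spin":0},{"gripper":1,"tx":0,"ty":0,"tz":3.5,"spin":0}]' && python3 -m pendant '[{"gripper":1,"tx":-6,"ty":0,"tz":0,"spin":0},{"gripper":1,"tx":-12,"ty":0,"tz":0,"spin":0},{"gripper":1,"tx":-18,"ty":0,"tz":0,"spin":0},{"gripper":1,"tx":-24,"ty":0,"tz":0,"spin":0},{"gripper":1,"tx":-30,"ty":0,"tz":0,"spin":0},{"gripper":1,"tx":-36,"ty":0,"tz":0,"spin":0},{"gripper":1,"tx":-36,"ty":0,"tz":0,"spin":0}]' && python3 -c "
from h import *
print(ws(readout.state()['tool_pos']),readout.state()['ft_torque'])"
```

```text
clock: 10.8
tool_pos: [0.5506, -0.021, 0.0201]
tool_rot: [0.048, 0.999, 0.0, 0.0]
wrist_force: [-0.4, 0.8, -1.5]
width: 0.517
finger_force: 93.7
clock: 11.38
tool_pos: [0.588, -0.0246, 0.02]
tool_rot: [0.048, 0.999, -0.0, 0.001]
wrist_force: [2.3, -0.2, 2.8]
width: 0.515
finger_force: 94.1
[-58.20953917   0.4038771   20.0498518 ] [ 0.11384808 -0.63501832  0.01265236]
```

```bash
python3 -m pendant '[{"gripper":1,"tx":-3,"ty":0,"tz":0,"spin":0},{"gripper":1,"tx":-6,"ty":0,"tz":0,"spin":0},{"gripper":1,"tx":-6,"ty":0,"tz":0,"spin":0},{"gripper":0,"tx":-6,"ty":0,"tz":0,"spin":0},{"gripper":0,"tx":-6,"ty":0,"tz":0,"spin":0},{"gripper":0,"tx":-6,"ty":0,"tz":0,"spin":0},{"gripper":0,"tx":-6,"ty":0,"tz":0,"spin":0},{"gripper":0,"tx":-6,"ty":0,"tz":0,"spin":0},{"gripper":0,"tx":-6,"ty":0,"tz":0,"spin":0},{"gripper":0,"tx":-6,"ty":0,"tz":-20,"spin":0},{"gripper":0,"tx":20,"ty":0,"tz":-50,"spin":0},{"gripper":0,"tx":60,"ty":0,"tz":-60,"spin":0},{"gripper":0,"tx":95,"ty":0,"tz":-60,"spin":0},{"gripper":0,"tx":95,"ty":0,"tz":-60,"spin":0},{"gripper":0,"tx":95,"ty":0,"tz":-60,"spin":0}]'
python3 - <<'E'
from h import *
s=readout.state();print(np.round(s['joint_positions'],2), ws(s['tool_pos']))
p=cams.capture('wrist'); save(p,'w4.png')
print([np.round(proj(p,sw(x,y,40))) for x in(-65,-55,60) for y in(23,-23)])
print('bed',[np.round(proj(p,sw(-126,y,12))) for y in(35,-35)])
E
```

```text
clock: 12.63
tool_pos: [0.4897, -0.015, 0.0801]
tool_rot: [0.048, 0.999, 0.0, -0.0]
wrist_force: [1.2, -0.1, 0.1]
width: 0.997
finger_force: 0.0
[-0.28  0.42  0.27  2.08 -0.18  0.66  1.58] [-156.991435      0.55157069   80.11106593]
[array([335., 289.]), array([335., 227.]), array([345., 288.]), array([345., 228.]), array([440., 284.]), array([440., 233.])]
bed [array([244., 304.]), array([244., 212.])]
```

View pics/w4.png

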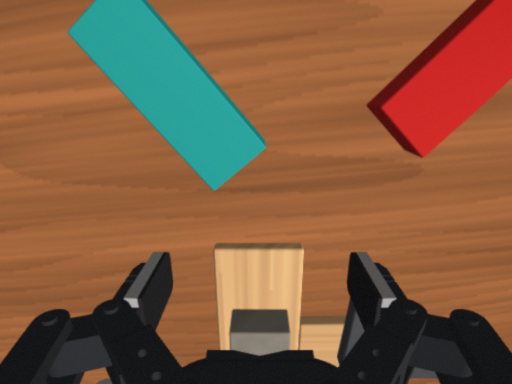

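The stone lies straight on the bed, with its near end at row ~332 (x ≈ −68). The turquoise block is near where the rear finger will come, so I compute its clearance.

Run:
```python
from h import *
p=cams.capture('wrist')
for rc in [(188,215),(147,265),(33,70)]: print(rc,ws(pix2plane(p,rc,.028)))
print('near end',[ws(pix2plane(p,rc,.040)) for rc in[(332,232),(332,288)]])
print(yang()-Q[2]-np.pi/2, rel(sw(-129,0,80)))
```

```text
(188, 215) [-174.08193416  -27.93806453   28.        ]
(147, 265) [-201.28528527    4.94003027   28.        ]
(33, 70) [-270.01707027 -109.88586653   28.        ]
near end [array([-65.14077048, -19.15711117,  40.        ]), array([-65.07283575,  22.6175213 ,  40.        ])]
-0.0005010072297344514 [-25.   -0.6   0.2]
```

```bash
python3 -m pendant '[{"gripper":0,"tx":-27,"ty":-0.6,"tz":0,"spin":1.571},{"gripper":0,"tx":-27,"ty":-0.6,"tz":0,"spin":1.571},{"gripper":0,"tx":-27,"ty":-0.6,"tz":0,"spin":1.571},{"gripper":0,"tx":-27,"ty":-0.6,"tz":0,"spin":1.571},{"gripper":0,"tx":-27,"ty":-0.6,"tz":0,"spin":1.571},{"gripper":0,"tx":-27,"ty":-0.6,"tz":0,"spin":1.571},{"gripper":0,"tx":-27,"ty":-0.6,"tz":0,"spin":1.571},{"gripper":0,"tx":-27,"ty":-0.6,"tz":0,"spin":1.571},{"gripper":0,"tx":-27,"ty":-0.6,"tz":0,"spin":1.571},{"gripper":0,"tx":-27,"ty":-0.6,"tz":0,"spin":1.571},{"gripper":0,"tx":-27,"ty":-0.6,"tz":0,"spin":1.571},{"gripper":0,"tx":-27,"ty":-0.6,"tz":0,"spin":1.571},{"gripper":0,"tx":-27,"ty":-0.6,"tz":0,"spin":1.571},{"gripper":0,"tx":-27,"ty":-0.6,"tz":0,"spin":1.571},{"gripper":0,"tx":-27,"ty":-0.6,"tz":0,"spin":1.571}]'
python3 - <<'E'
from h import *
s=readout.state();print(np.round(s['joint_positions'],2), ws(s['tool_pos']))
print(yang()-Q[2], rel(sw(-127,0,16)), rel(sw(-70,0,16)))
E
```

```text
clock: 13.98
tool_pos: [0.5194, -0.0186, 0.0796]
tool_rot: [0.74, 0.673, -0.0, 0.001]
wrist_force: [0.9, 0.7, 0.6]
width: 1.001
finger_force: 0.0
[-0.58  0.53  0.71  2.04 -0.51  0.75  0.35] [-127.08317117   -0.20668305   79.60035453]
0.002316257759768417 [ 0.3  0.1 63.6] [ 0.1 57.1 63.6]
```

```bash
python3 -m pendant '[{"gripper":0,"tx":0,"ty":0,"tz":25,"spin":0},{"gripper":0,"tx":0,"ty":0,"tz":45,"spin":0},{"gripper":0,"tx":0,"ty":0,"tz":57,"spin":0},{"gripper":0,"tx":0,"ty":0,"tz":63,"spin":0},{"gripper":0,"tx":0,"ty":0,"tz":63,"spin":0}]' && python3 -m pendant '[{"gripper":0,"tx":0,"ty":3,"tz":0,"spin":0},{"gripper":0,"tx":0,"ty":6,"tz":0,"spin":0},{"gripper":0,"tx":0,"ty":9,"tz":0,"spin":0},{"gripper":0,"tx":0,"ty":13,"tz":2,"spin":0},{"gripper":0,"tx":0,"ty":17,"tz":3,"spin":0},{"gripper":0,"tx":0,"ty":21,"tz":4,"spin":0},{"gripper":0,"tx":0,"ty":25,"tz":5,"spin":0},{"gripper":0,"tx":0,"ty":25,"tz":5,"spin":0}]' && python3 -c "
from h import *
print(ws(readout.state()['tool_pos']))
p=cams.capture('side'); cv2.imwrite('pics/s3.png',cv2.resize(p['frame'][150:260,220:350,::-1],None,fx=5,fy=5,interpolation=cv2.INTER_CUBIC))"
```

```text
clock: 14.4
tool_pos: [0.5179, -0.0187, 0.0158]
tool_rot: [0.74, 0.672, -0.001, -0.001]
wrist_force: [-0.7, -0.6, 0.0]
width: 0.999
finger_force: 0.0
clock: 15.07
tool_pos: [0.5445, -0.0209, 0.0119]
tool_rot: [0.74, 0.672, 0.0, 0.001]
wrist_force: [0.3, 0.0, 0.9]
width: 0.998
finger_force: 0.0
[-101.81723622   -0.11135853   11.92302263]
```

View pics/s3.png

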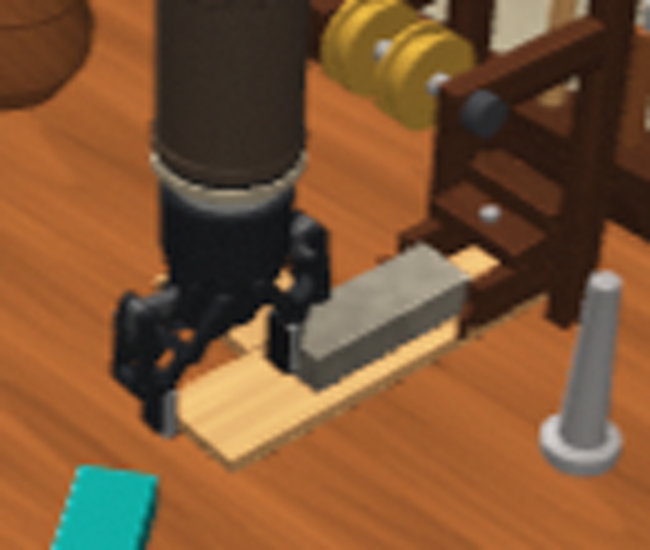

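The open +x finger now sits right behind the stone's near end (crop (345,290)). The stone is entering the cheeks straight and the bench items are untouched. I'll check numerically from here and push on.

```bash
python3 - <<'E'
from h import *
p=cams.capture('side'); S=lambda x,y:[150+(y+.5)/5-.5,220+(x+.5)/5-.5]
print(ws(pix2plane(p,S(315,388),.012)),ws(pix2plane(p,S(315,360),.040)))
E
python3 -m pendant '[{"gripper":0,"tx":0,"ty":4,"tz":0,"spin":0},{"gripper":0,"tx":0,"ty":8,"tz":0,"spin":0},{"gripper":0,"tx":0,"ty":12,"tz":0,"spin":0},{"gripper":0,"tx":0,"ty":16,"tz":0,"spin":0},{"gripper":0,"tx":0,"ty":20,"tz":0,"spin":0},{"gripper":0,"tx":0,"ty":24,"tz":0,"spin":0},{"gripper":0,"tx":0,"ty":28,"tz":0,"spin":0}]'
python3 - <<'E'
from h import *
s=readout.state(); print(ws(s['tool_pos']),s['wrist_force'],s['ft_torque'])
p=cams.capture('side'); np.save('s4.npy',p['frame'])
# grey/bright profile along the stone's near bottom edge line: sample y=-23 side face mid-height z=26 along x
for x in range(-70,10,3):
    r,c=proj(p,sw(x,-23,24)); r2,c2=proj(p,sw(x,-15,40)); f=p['frame']; print(x,f[int(round(r)),int(round(c))],f[int(round(r2)),int(round(c2))])
E
```

```text
[-42.3019958  -14.29466652  12.        ] [-47.70390351 -18.48713383  40.        ]
clock: 15.75
tool_pos: [0.5715, -0.0237, 0.0118]
tool_rot: [0.741, 0.672, -0.0, -0.0]
wrist_force: [-2.1, 0.9, -0.1]
width: 0.999
finger_force: 0.9
[-74.68237312  -0.25798016  11.7680508 ] [-2.06103229  0.87889674 -0.09853475] [ 0.04610379  0.36481584 -0.02959304]
-70 [234 185 115] [234 187 118]
-67 [234 186 117] [233 184 115]
-64 [234 186 117] [235 187 116]
-61 [235 186 116] [235 187 116]
-58 [235 187 117] [236 188 117]
-55 [234 185 116] [235 188 117]
-52 [234 185 116] [233 185 115]
-49 [235 187 116] [220 167 104]
-46 [235 186 116] [220 167 104]
-43 [236 189 118] [32 27 22]
-40 [235 187 117] [52 51 52]
-37 [235 187 118] [52 51 52]
-34 [236 188 118] [80 79 76]
-31 [233 183 115] [83 81 73]
-28 [198 151  98] [74 70 61]
-25 [71 66 58] [74 70 61]
-22 [76 71 61] [75 69 62]
-19 [76 71 61] [133 124 109]
-16 [77 74 65] [154 144 127]
-13 [81 76 68] [144 136 119]
-10 [81 77 67] [145 136 120]
-7 [81 77 67] [150 140 123]
-4 [81 76 67] [142 133 117]
-1 [80 76 67] [142 133 117]
2 [80 76 67] [144 134 118]
5 [78 74 65] [147 138 121]
8 [76 71 62] [147 138 121]
```

```bash
python3 -m pendant '[{"gripper":0,"tx":0,"ty":3,"tz":0,"spin":0},{"gripper":0,"tx":0,"ty":6,"tz":0,"spin":0},{"gripper":0,"tx":0,"ty":9,"tz":0,"spin":0},{"gripper":0,"tx":0,"ty":12,"tz":0,"spin":0},{"gripper":0,"tx":0,"ty":13.5,"tz":0,"spin":0},{"gripper":0,"tx":0,"ty":13.5,"tz":0,"spin":0}]'
python3 - <<'E'
from h import *
s=readout.state(); print(ws(s['tool_pos']),s['ft_torque'])
p=cams.capture('side'); f=p['frame']
for y in(-15,-10,-18): print(y,[(x,int(f[tuple(np.round(proj(p,sw(x,y,40))).astype(int))].sum())) for x in range(-24,14,2)])
E
```

```text
clock: 16.3
tool_pos: [0.5852, -0.025, 0.0118]
tool_rot: [0.741, 0.672, 0.0, 0.0]
wrist_force: [0.4, -0.4, 0.2]
width: 1.001
finger_force: 0.0
[-60.93830522  -0.26683343  11.84015696] [-0.03836533  0.00726102 -0.02282538]
-15 [(-24, 242), (-22, 242), (-20, 250), (-18, 250), (-16, 205), (-14, 205), (-12, 206), (-10, 206), (-8, 214), (-6, 359), (-4, 407), (-2, 407), (0, 403), (2, 399), (4, 399), (6, 403), (8, 403), (10, 393), (12, 393)]
-10 [(-24, 56), (-22, 56), (-20, 229), (-18, 229), (-16, 258), (-14, 258), (-12, 193), (-10, 193), (-8, 193), (-6, 241), (-4, 370), (-2, 404), (0, 404), (2, 397), (4, 395), (6, 393), (8, 393), (10, 390), (12, 387)]
-18 [(-24, 242), (-22, 247), (-20, 247), (-18, 197), (-16, 205), (-14, 202), (-12, 202), (-10, 214), (-8, 214), (-6, 254), (-4, 254), (-2, 403), (0, 403), (2, 315), (4, 315), (6, 380), (8, 380), (10, 281), (12, 281)]
```

```bash
python3 -m pendant '[{"gripper":0,"tx":0,"ty":1,"tz":0,"spin":0},{"gripper":0,"tx":0,"ty":2,"tz":0,"spin":0},{"gripper":0,"tx":0,"ty":3,"tz":0,"spin":0},{"gripper":0,"tx":0,"ty":3,"tz":0,"spin":0}]' | grep -E "pos|force"
python3 -m pendant '[{"gripper":0,"tx":0,"ty":1,"tz":0,"spin":0},{"gripper":0,"tx":0,"ty":1,"tz":0,"spin":0}]'| grep -E "pos|force"
python3 -m pendant '[{"gripper":0,"tx":0,"ty":1,"tz":0,"spin":0},{"gripper":0,"tx":0,"ty":1,"tz":0,"spin":0}]'| grep -E "pos|force"
python3 - <<'E'
from h import *
s=readout.state(); print(ws(s['tool_pos']),s['ft_torque'])
p=cams.capture('side'); f=p['frame']
for y in(-15,-10,-18): print(y,[(x,int(f[tuple(np.round(proj(p,sw(x,y,40))).astype(int))].sum())) for x in range(-10,8,1)])
E
```

```text
tool_pos: [0.5876, -0.0252, 0.0118]
wrist_force: [-1.4, 0.5, 1.1]
finger_force: 1.0
tool_pos: [0.5886, -0.0253, 0.0118]
wrist_force: [-2.3, 0.0, 1.1]
finger_force: 0.9
tool_pos: [0.5897, -0.0254, 0.0118]
wrist_force: [-1.5, 0.9, 0.2]
finger_force: 0.8
[-56.41995406  -0.23377484  11.77781655] [-0.00252382  0.32039946  0.00988274]
-15 [(-10, 207), (-9, 207), (-8, 204), (-7, 204), (-6, 218), (-5, 218), (-4, 247), (-3, 247), (-2, 247), (-1, 247), (0, 355), (1, 355), (2, 402), (3, 402), (4, 402), (5, 401), (6, 401), (7, 401)]
-10 [(-10, 186), (-9, 186), (-8, 186), (-7, 181), (-6, 181), (-5, 181), (-4, 170), (-3, 278), (-2, 278), (-1, 278), (0, 278), (1, 379), (2, 379), (3, 396), (4, 396), (5, 393), (6, 393), (7, 393)]
-18 [(-10, 204), (-9, 204), (-8, 204), (-7, 205), (-6, 205), (-5, 205), (-4, 205), (-3, 205), (-2, 355), (-1, 355), (0, 355), (1, 355), (2, 312), (3, 312), (4, 312), (5, 312), (6, 382), (7, 382)]
```

```bash
python3 -m pendant '[{"gripper":0,"tx":0,"ty":1,"tz":0,"spin":0},{"gripper":0,"tx":0,"ty":1,"tz":0,"spin":0}]'| grep -E "pos|force"
python3 -m pendant '[{"gripper":0,"tx":0,"ty":0.7,"tz":0,"spin":0},{"gripper":0,"tx":0,"ty":0.7,"tz":0,"spin":0}]'| grep -E "pos|force"; python3 -c "
from h import *
s=readout.state(); print(ws(s['tool_pos']),s['ft_torque'],s['wrist_force'])"
```

```text
tool_pos: [0.5907, -0.0255, 0.0118]
wrist_force: [-1.3, 0.8, 0.1]
finger_force: 0.8
tool_pos: [0.5914, -0.0256, 0.0118]
wrist_force: [-1.1, -0.2, -0.8]
finger_force: 0.8
[-54.77880243  -0.25334332  11.80034863] [-0.00277697  0.27040772 -0.03156268] [-1.09536786 -0.21102309 -0.80131981]
```

```bash
for i in 1; do python3 -m pendant '[{"gripper":0,"tx":0,"ty":0.7,"tz":0,"spin":0},{"gripper":0,"tx":0,"ty":0.7,"tz":0,"spin":0}]'| grep -E "pos|force"; done
python3 -m pendant '[{"gripper":0,"tx":0,"ty":0.7,"tz":0,"spin":0},{"gripper":0,"tx":0,"ty":0.7,"tz":0,"spin":0}]'| grep -E "pos|force"
python3 - <<'E'
from h import *
s=readout.state(); print(ws(s['tool_pos']),s['ft_torque'],s['wrist_force'])
p=cams.capture('side'); f=p['frame']
for y in(-15,-10,-18): print(y,[(x,int(f[tuple(np.round(proj(p,sw(x,y,40))).astype(int))].sum())) for x in range(-10,10,1)])
E
```

```text
tool_pos: [0.5921, -0.0256, 0.0118]
wrist_force: [-2.6, -0.1, 0.4]
finger_force: 0.8
tool_pos: [0.5928, -0.0257, 0.0118]
wrist_force: [-2.0, 0.7, 0.5]
finger_force: 0.8
[-53.34528834  -0.26239528  11.79106994] [ 0.03884096  0.26514445 -0.035804  ] [-2.02350938  0.65456852  0.49119441]
-15 [(-10, 245), (-9, 245), (-8, 203), (-7, 203), (-6, 192), (-5, 192), (-4, 209), (-3, 209), (-2, 209), (-1, 209), (0, 232), (1, 232), (2, 362), (3, 362), (4, 362), (5, 403), (6, 403), (7, 403), (8, 403), (9, 382)]
-10 [(-10, 238), (-9, 238), (-8, 238), (-7, 228), (-6, 228), (-5, 228), (-4, 206), (-3, 185), (-2, 185), (-1, 185), (0, 185), (1, 263), (2, 263), (3, 383), (4, 383), (5, 404), (6, 404), (7, 404), (8, 404), (9, 398)]
-18 [(-10, 203), (-9, 203), (-8, 203), (-7, 200), (-6, 200), (-5, 200), (-4, 200), (-3, 200), (-2, 232), (-1, 232), (0, 232), (1, 232), (2, 240), (3, 240), (4, 240), (5, 240), (6, 382), (7, 382), (8, 382), (9, 382)]
```

```bash
python3 -m pendant '[{"gripper":0,"tx":0,"ty":0.6,"tz":0,"spin":0},{"gripper":0,"tx":0,"ty":0.6,"tz":0,"spin":0}]'| grep -E "pos|force"
python3 -c "
from h import *
print(readout.state()['ft_torque'])"
python3 -m pendant '[{"gripper":0,"tx":0,"ty":0.6,"tz":0,"spin":0},{"gripper":0,"tx":0,"ty":0.6,"tz":0,"spin":0}]'| grep -E "pos|force"; python3 -c "
from h import *
print(readout.state()['ft_torque'])"
```

```text
tool_pos: [0.5933, -0.0258, 0.0118]
wrist_force: [-2.1, 0.1, -0.2]
finger_force: 0.8
[ 0.05002222  0.26537005 -0.01336763]
tool_pos: [0.5939, -0.0258, 0.0118]
wrist_force: [-1.2, 0.1, 0.0]
finger_force: 0.8
[-0.00784129  0.29920861  0.02971748]
```

```bash
python3 -m pendant '[{"gripper":0,"tx":0,"ty":0.6,"tz":0,"spin":0},{"gripper":0,"tx":0,"ty":0.6,"tz":0,"spin":0}]'| grep -E "pos|force"
python3 -c "
from h import *
print(readout.state()['ft_torque'])"
python3 -m pendant '[{"gripper":0,"tx":0,"ty":0.6,"tz":0,"spin":0},{"gripper":0,"tx":0,"ty":0.6,"tz":0,"spin":0}]'| grep -E "pos|force"
python3 - <<'E'
from h import *
s=readout.state(); print(ws(s['tool_pos']),s['ft_torque'])
# recheck holder frame with the side view: pulley/bracket edges vs arm gap in top picture
p=cams.capture('top'); f=p['frame']
for y in(-22,0,22): print(y,[(x,f[tuple(np.round(proj(p,sw(x,y,230))).astype(int))].tolist()) for x in range(-20,6,4)])
E
```

```text
tool_pos: [0.594, -0.0258, 0.0118]
wrist_force: [-4.3, -0.3, 2.1]
finger_force: 2.2
[0.10142525 0.73244377 0.00096813]
tool_pos: [0.594, -0.0258, 0.0117]
wrist_force: [-6.8, 0.4, 5.1]
finger_force: 3.5
[-52.14497092  -0.21048361  11.74838608] [0.17802286 1.09388206 0.0452772 ]
-22 [(-20, [78, 64, 51]), (-16, [80, 64, 52]), (-12, [82, 67, 53]), (-8, [107, 86, 68]), (-4, [116, 94, 73]), (0, [117, 94, 74]), (4, [113, 92, 73])]
0 [(-20, [69, 56, 46]), (-16, [74, 62, 48]), (-12, [75, 63, 50]), (-8, [77, 64, 50]), (-4, [78, 62, 49]), (0, [82, 66, 52]), (4, [108, 87, 68])]
22 [(-20, [90, 73, 58]), (-16, [90, 73, 58]), (-12, [91, 74, 59]), (-8, [95, 77, 62]), (-4, [96, 79, 61]), (0, [99, 81, 63]), (4, [104, 84, 67])]
```

The force rises with a fingertip lever arm (the torque-to-force ratio stays constant), so the stone is against its end stop. I give one firmer nudge, then back off.

```bash
python3 -m pendant '[{"gripper":0,"tx":0,"ty":1,"tz":0,"spin":0},{"gripper":0,"tx":0,"ty":1.5,"tz":0,"spin":0},{"gripper":0,"tx":0,"ty":1.5,"tz":0,"spin":0}]'
python3 -m pendant '[{"gripper":0,"tx":0,"ty":-4,"tz":0,"spin":0},{"gripper":0,"tx":0,"ty":-15,"tz":0,"spin":0},{"gripper":0,"tx":0,"ty":-30,"tz":-20,"spin":0},{"gripper":0,"tx":0,"ty":-40,"tz":-60,"spin":0},{"gripper":0,"tx":0,"ty":-40,"tz":-100,"spin":0},{"gripper":0,"tx":0,"ty":-40,"tz":-140,"spin":0},{"gripper":0,"tx":0,"ty":-40,"tz":-140,"spin":0},{"gripper":0,"tx":0,"ty":-40,"tz":-140,"spin":0}]'
python3 - <<'E'
from h import *
s=readout.state(); print(ws(s['tool_pos']),np.round(s['joint_positions'],2))
p=cams.capture('side'); f=p['frame']
for y in(-15,-10,0,10): print(y,[(x,int(f[tuple(np.round(proj(p,sw(x,y,40))).astype(int))].sum())) for x in range(-10,10,1)])
for n in('top','wrist'):
    q=cams.capture(n) 
    for t in finder.find_in(q,'lever_knob')[:2]: print(n,t,pix2plane(q,t['at'],.06))
    print(proj(q,knob(1.66,60)))
K=np.array([.6518,.1368,.12]); print('yang',yang(),'knob',rel(K))
E
```

```text
clock: 18.75
tool_pos: [0.594, -0.0258, 0.0116]
tool_rot: [0.741, 0.672, -0.001, -0.002]
wrist_force: [-12.7, 1.4, 9.7]
width: 1.002
finger_force: 6.3
clock: 19.42
tool_pos: [0.559, -0.0222, 0.1545]
tool_rot: [0.74, 0.672, 0.003, 0.002]
wrist_force: [-0.7, 0.5, -0.3]
width: 1.0
finger_force: 0.0
[-8.72611841e+01 -4.88569479e-03  1.54456532e+02] [-0.61  0.49  0.79  1.88 -0.43  0.94  0.28]
-15 [(-10, 195), (-9, 195), (-8, 194), (-7, 194), (-6, 197), (-5, 197), (-4, 197), (-3, 197), (-2, 197), (-1, 197), (0, 193), (1, 193), (2, 325), (3, 325), (4, 325), (5, 384), (6, 384), (7, 384), (8, 384), (9, 367)]
-10 [(-10, 197), (-9, 197), (-8, 197), (-7, 197), (-6, 197), (-5, 197), (-4, 193), (-3, 202), (-2, 202), (-1, 202), (0, 202), (1, 210), (2, 210), (3, 352), (4, 352), (5, 393), (6, 393), (7, 393), (8, 393), (9, 383)]
0 [(-10, 195), (-9, 198), (-8, 198), (-7, 199), (-6, 199), (-5, 199), (-4, 199), (-3, 199), (-2, 200), (-1, 200), (0, 200), (1, 200), (2, 271), (3, 271), (4, 271), (5, 271), (6, 384), (7, 384), (8, 384), (9, 384)]
10 [(-10, 221), (-9, 221), (-8, 221), (-7, 221), (-6, 194), (-5, 194), (-4, 194), (-3, 194), (-2, 197), (-1, 197), (0, 197), (1, 236), (2, 236), (3, 363), (4, 363), (5, 363), (6, 363), (7, 397), (8, 397), (9, 392)]
top {'at': [131.8, 382.6], 'conf': 0.36} [ 0.69988052 -0.37199884  0.06      ]
[np.float64(146.89678251260924), np.float64(214.42463399769522)]
wrist {'at': [78.4, 324.9], 'conf': 0.62} [0.61184775 0.06322811 0.06      ]
[np.float64(-36.95293482176038), np.float64(378.1347494120607)]
yang -0.09707431095116338 knob [167.5  79.9  30.4]
```

The stone held at 12.7 N without moving, so it is home. Now back to the knob.

```bash
python3 -m pendant '[{"gripper":0,"tx":40,"ty":0,"tz":0,"spin":-0.12},{"gripper":0,"tx":80,"ty":0,"tz":0,"spin":-0.24},{"gripper":0,"tx":120,"ty":0,"tz":0,"spin":-0.36},{"gripper":0,"tx":150,"ty":20,"tz":0,"spin":-0.48},{"gripper":0,"tx":168,"ty":50,"tz":0,"spin":-0.54},{"gripper":0,"tx":168,"ty":80,"tz":0,"spin":-0.54},{"gripper":0,"tx":168,"ty":80,"tz":30,"spin":-0.54},{"gripper":0,"tx":168,"ty":80,"tz":30,"spin":-0.54},{"gripper":0,"tx":168,"ty":80,"tz":30,"spin":-0.54}]'
python3 - <<'E'
from h import *
s=readout.state(); print(ws(s['tool_pos']),np.round(s['joint_positions'],2))
q=cams.capture('wrist')
for t in finder.find_in(q,'lever_knob')[:2]: print(t,pix2plane(q,t['at'],.052))
print(proj(q,[.6518,.1368,.052]),rel([.6518,.1368,.036]))
E
```

```text
clock: 20.42
tool_pos: [0.651, 0.1367, 0.1193]
tool_rot: [0.535, 0.845, -0.002, -0.002]
wrist_force: [0.5, 0.1, 0.6]
width: 0.997
finger_force: 0.0
[-10.99936206 166.96956638 119.30539331] [-0.65  0.66  0.59  1.62 -0.41  1.    0.51]
{'at': [240.5, 187.6], 'conf': 0.84} [0.61341954 0.08930715 0.052     ]
[np.float64(208.11496915104235), np.float64(260.1754594621208)] [ 0.1 -0.4 85.9]
```

```bash
python3 -m pendant '[{"gripper":0,"tx":0,"ty":0,"tz":35,"spin":0},{"gripper":0,"tx":0,"ty":0,"tz":65,"spin":0},{"gripper":0,"tx":0,"ty":0,"tz":80,"spin":0},{"gripper":0,"tx":0,"ty":0,"tz":85,"spin":0},{"gripper":0,"tx":0,"ty":0,"tz":85,"spin":0},{"gripper":1,"tx":0,"ty":0,"tz":85,"spin":0},{"gripper":1,"tx":0,"ty":0,"tz":85,"spin":0},{"gripper":1,"tx":0,"ty":0,"tz":85,"spin":0},{"gripper":1,"tx":0,"ty":0,"tz":85,"spin":0},{"gripper":1,"tx":0,"ty":0,"tz":85,"spin":0},{"gripper":1,"tx":0,"ty":0,"tz":85,"spin":0},{"gripper":1,"tx":0,"ty":0,"tz":85,"spin":0},{"gripper":1,"tx":0,"ty":0,"tz":85,"spin":0},{"gripper":1,"tx":0,"ty":0,"tz":85,"spin":0},{"gripper":1,"tx":0,"ty":0,"tz":85,"spin":0}]' 30
python3 - <<'E'
from h import *
s=readout.state(); M=R.from_quat(s['tool_rot']).as_matrix()
Q2=[Q[0]+.003*np.cos(Q[2]),Q[1]+.003*np.sin(Q[2]),Q[2]]
print(ws(s['tool_pos']),s['wrist_force'])
for q in(Q,Q2):
  t=ws(s['tool_pos'],q); th0=np.arctan2(t[1]-85,-(t[0]+18)); print(th0,np.hypot(t[1]-85,t[0]+18))
  for th in [*np.arange(th0-.12,.05,-.12),0.]: print(round(th,2),round(th-th0,2),np.round(M.T@(knob(th,33,q)-knob(th0,33,q))*1e3,0)[:2],end=';')
E
```

```text
clock: 21.77
tool_pos: [0.6529, 0.1372, 0.0374]
tool_rot: [0.535, 0.845, 0.0, 0.0]
wrist_force: [-1.3, 0.3, 6.6]
width: 0.199
finger_force: 29.7
[ -9.1846807  167.70681523  37.40268895] [-1.33829488  0.34211306  6.59706451]
1.6769806012882666 83.17527961895603
1.56 -0.12 [ 5. -8.];1.44 -0.24 [ 10. -17.];1.32 -0.36 [ 13. -26.];1.2 -0.48 [ 15. -35.];1.08 -0.6 [ 16. -44.];0.96 -0.72 [ 16. -54.];0.84 -0.84 [ 15. -64.];0.72 -0.96 [ 12. -73.];0.6 -1.08 [  9. -82.];0.48 -1.2 [  4. -90.];0.36 -1.32 [ -1. -98.];0.24 -1.44 [  -8. -105.];0.12 -1.56 [ -15. -112.];0.0 -1.68 [ -23. -117.];1.6409932540510757 82.91100785702452
1.52 -0.12 [ 5. -8.];1.4 -0.24 [  9. -17.];1.28 -0.36 [ 12. -26.];1.16 -0.48 [ 14. -35.];1.04 -0.6 [ 14. -45.];0.92 -0.72 [ 14. -55.];0.8 -0.84 [ 12. -64.];0.68 -0.96 [ 10. -73.];0.56 -1.08 [  6. -82.];0.44 -1.2 [  1. -90.];0.32 -1.32 [ -5. -98.];0.2 -1.44 [ -12. -105.];0.08 -1.56 [ -19. -111.];0.0 -1.64 [ -25. -114.];
```

```bash
python3 -m pendant '[{"gripper":1,"tx":5,"ty":-8,"tz":0,"spin":-0.12},{"gripper":1,"tx":9,"ty":-17,"tz":0,"spin":-0.24},{"gripper":1,"tx":12,"ty":-26,"tz":0,"spin":-0.36},{"gripper":1,"tx":14,"ty":-35,"tz":0,"spin":-0.48},{"gripper":1,"tx":14,"ty":-45,"tz":0,"spin":-0.6},{"gripper":1,"tx":14,"ty":-55,"tz":0,"spin":-0.72},{"gripper":1,"tx":12,"ty":-64,"tz":0,"spin":-0.84},{"gripper":1,"tx":10,"ty":-73,"tz":0,"spin":-0.96},{"gripper":1,"tx":6,"ty":-82,"tz":0,"spin":-1.08},{"gripper":1,"tx":1,"ty":-90,"tz":0,"spin":-1.2},{"gripper":1,"tx":-5,"ty":-98,"tz":0,"spin":-1.32},{"gripper":1,"tx":-12,"ty":-105,"tz":0,"spin":-1.44},{"gripper":1,"tx":-12,"ty":-105,"tz":0,"spin":-1.44},{"gripper":1,"tx":-12,"ty":-105,"tz":0,"spin":-1.44}]'
python3 - <<'E'
from h import *
s=readout.state(); print(ws(s['tool_pos']),s['wrist_force'],np.round(s['joint_positions'],2), yang()-Q[2])
Q3=[*sw(3,2.5,0)[:2],Q[2]]; t=ws(s['tool_pos'],Q3); th0=np.arctan2(t[1]-85,-(t[0]+18)); print(th0,np.hypot(t[1]-85,t[0]+18))
M=R.from_quat(s['tool_rot']).as_matrix()
for th in(.2,.1,.05,0,-.05): print(th,M.T@(knob(th,33,Q3)-knob(th0,33,Q3))*1e3)
E
```

```text
clock: 22.93
tool_pos: [0.5605, 0.0819, 0.0373]
tool_rot: [-0.156, 0.988, 0.001, -0.002]
wrist_force: [-10.4, 3.1, 14.0]
width: 0.2
finger_force: 30.8
[-95.81505926 103.78777951  37.2508509 ] [-10.44738322   3.07276615  13.9863954 ] [-0.32  0.57  0.12  1.91 -0.11  0.66  1.75] 1.9800680752068003
0.19887960511962313 82.44007256881639
0.2 [-5.12526322e-02  7.35322274e-02  1.96788282e-05]
0.1 [ 4.19156263e+00 -6.70475605e+00 -3.30446601e-03]
0.05 [ 6.05364260e+00 -1.02444336e+01 -6.14871713e-03]
0 [ 7.73648636e+00 -1.38727515e+01 -9.77226371e-03]
-0.05 [ 9.23588769e+00 -1.75806408e+01 -1.41660488e-02]
```

```bash
python3 -m pendant '[{"gripper":1,"tx":3,"ty":-4,"tz":0,"spin":-0.06},{"gripper":1,"tx":5,"ty":-8,"tz":0,"spin":-0.12},{"gripper":1,"tx":7,"ty":-11,"tz":0,"spin":-0.17},{"gripper":1,"tx":7,"ty":-11,"tz":0,"spin":-0.17}]'
python3 -m pendant '[{"gripper":1,"tx":0.5,"ty":-2,"tz":0,"spin":-0.03},{"gripper":1,"tx":0.5,"ty":-2,"tz":0,"spin":-0.03}]'|grep -E "pos|force"
python3 -m pendant '[{"gripper":1,"tx":0.3,"ty":-1.5,"tz":0,"spin":-0.02},{"gripper":1,"tx":0.3,"ty":-1.5,"tz":0,"spin":-0.02}]'|grep -E "pos|force"
python3 - <<'E'
from h import *
s=readout.state(); M=R.from_quat(s['tool_rot']).as_matrix(); print(ws(s['tool_pos']),'force tool',M.T@s['wrist_force'], 'yang-stand',yang()-Q[2])
E
```

```text
clock: 23.27
tool_pos: [0.5571, 0.0683, 0.0372]
tool_rot: [-0.24, 0.971, 0.001, -0.002]
wrist_force: [-10.9, 0.1, 15.1]
width: 0.206
finger_force: 30.9
tool_pos: [0.557, 0.067, 0.0371]
wrist_force: [-12.5, 1.7, 17.5]
finger_force: 31.2
tool_pos: [0.5568, 0.0657, 0.0371]
wrist_force: [-14.9, 0.5, 19.9]
finger_force: 31.5
[-97.89702416  87.29168523  37.12527745] force tool [ 12.68822684   8.06885771 -19.76860253] yang-stand 2.2006590187681097
```

```bash
python3 -m pendant '[{"gripper":1,"tx":1.9,"ty":-1.2,"tz":-1,"spin":0},{"gripper":1,"tx":1.9,"ty":-1.2,"tz":-1,"spin":0}]'|grep -E "pos|force"
python3 -m pendant '[{"gripper":1,"tx":1.4,"ty":-0.3,"tz":-1,"spin":0},{"gripper":1,"tx":1.4,"ty":-0.3,"tz":-1,"spin":0}]'|grep -E "pos|force"
python3 -m pendant '[{"gripper":1,"tx":0.7,"ty":-1.3,"tz":0,"spin":0},{"gripper":1,"tx":0.7,"ty":-1.3,"tz":0,"spin":0}]'|grep -E "pos|force"
python3 -m pendant '[{"gripper":1,"tx":0.7,"ty":-1.3,"tz":0,"spin":0},{"gripper":1,"tx":0.7,"ty":-1.3,"tz":0,"spin":0}]'|grep -E "pos|force"
```

```text
tool_pos: [0.5566, 0.0641, 0.0373]
wrist_force: [-7.5, 2.4, 5.5]
finger_force: 31.1
tool_pos: [0.5563, 0.0629, 0.0376]
wrist_force: [-4.0, 3.6, -10.6]
finger_force: 31.3
tool_pos: [0.556, 0.0614, 0.0376]
wrist_force: [-5.7, 4.3, -8.8]
finger_force: 31.3
tool_pos: [0.5557, 0.0602, 0.0376]
wrist_force: [-6.3, 4.1, -7.5]
finger_force: 31.4
```

```bash
for i in 1; do python3 -m pendant '[{"gripper":1,"tx":0.7,"ty":-1.3,"tz":0,"spin":0},{"gripper":1,"tx":0.7,"ty":-1.3,"tz":0,"spin":0},{"gripper":1,"tx":0.7,"ty":-1.3,"tz":0,"spin":0}]'|grep -E "pos|force"; done
python3 - <<'E'
from h import *
for n in('side','top','wrist'):
    p=cams.capture(n); np.save(n+'5.npy',p['frame'])
p=cams.capture('side'); f=p['frame']
# lever dark strip at z30 along x, beyond the arm: lever nose over bed
for y in(40,30,20,10,0,-4,-8,-12,-16): print(y,[int(f[tuple(np.round(proj(p,sw(x,y,30))).astype(int))].sum()) for x in range(-50,12,3)])
E
```

```text
tool_pos: [0.5557, 0.06, 0.0375]
wrist_force: [-6.2, 8.5, -8.8]
finger_force: 31.5
40 [515, 523, 527, 527, 459, 275, 122, 122, 125, 233, 230, 225, 228, 232, 231, 233, 255, 389, 389, 297, 299]
30 [517, 523, 527, 516, 516, 155, 115, 122, 154, 214, 228, 228, 230, 238, 235, 235, 298, 333, 353, 279, 235]
20 [402, 488, 426, 479, 384, 180, 115, 128, 128, 232, 229, 231, 231, 236, 237, 234, 235, 220, 203, 203, 248]
10 [552, 541, 548, 525, 379, 379, 115, 121, 216, 216, 234, 230, 230, 238, 240, 236, 231, 200, 195, 208, 208]
0 [552, 552, 552, 542, 475, 114, 114, 117, 197, 197, 225, 228, 241, 236, 241, 236, 220, 220, 206, 206, 249]
-4 [539, 539, 544, 535, 283, 283, 119, 119, 138, 242, 206, 153, 201, 201, 244, 193, 193, 206, 208, 226, 226]
-8 [533, 536, 532, 517, 369, 369, 113, 122, 138, 136, 126, 134, 134, 153, 138, 149, 170, 191, 200, 203, 201]
-12 [533, 539, 546, 528, 528, 154, 123, 128, 127, 124, 124, 124, 124, 126, 145, 149, 180, 193, 193, 193, 233]
-16 [548, 547, 550, 538, 419, 326, 297, 262, 262, 119, 262, 262, 123, 192, 176, 176, 187, 190, 205, 203, 212]
```

The lever has hit its stop: the force rises and the motion has ceased. The nose edge also runs square across the bed. I nudge slightly more, then release and retreat.

```bash
python3 -m pendant '[{"gripper":1,"tx":0.7,"ty":-1.3,"tz":0,"spin":0},{"gripper":1,"tx":0.7,"ty":-1.3,"tz":0,"spin":0},{"gripper":1,"tx":0.7,"ty":-1.3,"tz":0,"spin":0}]'|grep -E "pos|force"
python3 -m pendant '[{"gripper":0,"tx":0,"ty":0,"tz":0,"spin":0},{"gripper":0,"tx":0,"ty":0,"tz":0,"spin":0},{"gripper":0,"tx":0,"ty":0,"tz":0,"spin":0},{"gripper":0,"tx":0,"ty":0,"tz":0,"spin":0},{"gripper":0,"tx":0,"ty":0,"tz":0,"spin":0},{"gripper":0,"tx":0,"ty":0,"tz":0,"spin":0},{"gripper":0,"tx":0,"ty":0,"tz":-40,"spin":0},{"gripper":0,"tx":0,"ty":0,"tz":-80,"spin":0},{"gripper":0,"tx":20,"ty":10,"tz":-120,"spin":0},{"gripper":0,"tx":50,"ty":25,"tz":-160,"spin":0},{"gripper":0,"tx":80,"ty":45,"tz":-180,"spin":0},{"gripper":0,"tx":115,"ty":65,"tz":-180,"spin":0},{"gripper":0,"tx":150,"ty":85,"tz":-180,"spin":0},{"gripper":0,"tx":180,"ty":100,"tz":-180,"spin":0},{"gripper":0,"tx":180,"ty":100,"tz":-180,"spin":0},{"gripper":0,"tx":180,"ty":100,"tz":-180,"spin":0}]'
python3 - <<'E'
from h import *
p=cams.capture('side'); f=p['frame']
E=[]
for y in range(-4,61,4):
    xs=np.arange(-50,-10,.5); m=np.float32([proj(p,sw(x,y,30))[::-1] for x in xs])
    v=cv2.remap(f.sum(2).astype(np.float32),m[:,:1],m[:,1:],cv2.INTER_LINEAR).ravel()
    i=np.argmax(v<300); E.append((y,xs[i]))
print(E); E=np.array(E); a=np.polyfit(E[:,1]*0+E[:,0],E[:,1],1); print('slope (=theta)',a)
t=cams.capture('top'); g=t['frame']; E=[]
for y in range(0,70,4):
    xs=np.arange(-60,20,.5); m=np.float32([proj(t,sw(x,y,30))[::-1] for x in xs])
    v=cv2.remap(g.sum(2).astype(np.float32),m[:,:1],m[:,1:],cv2.INTER_LINEAR).ravel()
    d=xs[v<300]; E.append((y,d.min() if len(d) else None,d.max() if len(d) else None))
print(E)
K=proj(t,knob(0,69)); print(K); 
for q in finder.find_in(t,'lever_knob')[:2]: print(q)
E
```

```text
tool_pos: [0.5558, 0.06, 0.0376]
wrist_force: [-7.2, 12.1, -8.7]
finger_force: 31.6
clock: 26.3
tool_pos: [0.351, 0.051, 0.2192]
tool_rot: [-0.263, 0.965, 0.0, 0.001]
wrist_force: [0.9, 0.7, 0.3]
width: 0.996
finger_force: 0.0
[(-4, np.float64(-36.5)), (0, np.float64(-36.5)), (4, np.float64(-36.0)), (8, np.float64(-36.0)), (12, np.float64(-36.0)), (16, np.float64(-36.5)), (20, np.float64(-37.0)), (24, np.float64(-36.5)), (28, np.float64(-36.0)), (32, np.float64(-36.5)), (36, np.float64(-36.5)), (40, np.float64(-36.0)), (44, np.float64(-36.0)), (48, np.float64(-36.0)), (52, np.float64(-36.0)), (56, np.float64(-36.0)), (60, np.float64(-36.5))]
slope (=theta) [ 3.67647059e-03 -3.63676471e+01]
[(0, np.float64(-25.5), np.float64(0.5)), (4, np.float64(-26.0), np.float64(1.0)), (8, np.float64(-25.0), np.float64(1.5)), (12, np.float64(-24.5), np.float64(2.0)), (16, np.float64(-24.5), np.float64(2.0)), (20, np.float64(-25.0), np.float64(1.0)), (24, np.float64(-25.5), np.float64(-6.0)), (28, np.float64(-25.5), np.float64(-8.0)), (32, np.float64(-26.0), np.float64(-8.0)), (36, np.float64(-26.5), np.float64(-7.5)), (40, np.float64(-25.5), np.float64(-8.0)), (44, np.float64(-25.0), np.float64(-8.0)), (48, np.float64(-25.0), np.float64(-7.5)), (52, np.float64(-25.5), np.float64(-8.0)), (56, np.float64(-26.0), np.float64(-8.0)), (60, np.float64(-25.5), np.float64(-6.5)), (64, np.float64(-25.5), np.float64(-7.0)), (68, np.float64(-25.0), np.float64(-7.0))]
[np.float64(177.5359920584029), np.float64(237.16925079881852)]
{'at': [155.4, 245.2], 'conf': 0.57}
{'at': [130.3, 264.1], 'conf': 0.34}
```

The lever is square across the bed (slope 0.004 rad), its nose sits just before the stone's end, and the gripper is well clear.

```bash
python3 -c "
from rig import workorder
print(workorder.hand_in())"
```

```text
the job is handed in; nothing more can be done
None
```

The stone is home against its end stop under the toe, the lever is closed on its stop with the nose across the stone's near end, no other item was touched as far as I could tell (I made no final check of their positions), and the job was handed in at about 26 s of the 72 s allowed.

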